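# Rock a seized stopper out of a test bottle

## Task

Open the bottle with the bare rubber stopper in the wooden stand: the stopper has seized, so rock it from side to side in the neck while drawing it straight out, because a plain pull brings the bottle up with it and the bottle has to stay down in its well. Then set the stopper gently in the white dish, and leave the other two bottles as they are.

Things in the scene. Friction and masses are not known exactly. Their poses are not given: they have to be found in the camera images.
- stand: Fixed wooden bottle stand, 76 (x) by 216 (y) by 46 mm high, origin at the centre of its underside. Three round wells 46.5 mm wide and 38 mm deep (well floor 8 mm above the origin) stand in a row along its own y axis, at y = -68, 0 and +68 mm; a brass pin in each top corner. Which bottle stands in which well varies.
- bottle: The bottle to open: loose round amber bottle, 44 mm across, 80 mm high to its rim, about 0.7 kg, standing in one well with about 1 mm of play all round (it can lean some 2 degrees and lifts out freely; its rim is 42 mm above the stand's top). Origin at the centre of its underside, z up through the neck. Neck 34 mm across at the rim; shoulder 18 to 25 mm below it.
- bottle_mouth (a point): Centre of the bottle's rim, 80 mm above its origin, on its axis. While the plug is being swung 6 to 9 degrees either way about a level axis 6 mm under this point, the friction against the pull falls from 20 N to a few newtons and the stopper can be drawn up about 1 mm at each swing; keep the upward pull under about 6 N.
- stopper: Black rubber stopper, 45 mm long, 30 g: a plain plug 22 mm across and 25 mm long, then a grooved round head 28 mm across and 20 mm tall, which is what one grips. It sits 20 mm deep in the neck, the head 5 mm clear of the rim, and is free once risen some 17 to 20 mm. Origin at the centre of the plug's lower end, z up along the stopper to its head.
- stopper_head (a point): Centre of the stopper's head, on its axis, 35 mm above its origin and 10 mm below its top. Pulled straight, the stopper meets about 20 N of friction in the neck, far more than the bottle weighs (some 7 N), so the bottle comes up with it; twisting only spins the bottle in its well.
- stopper_mid (a point): Middle of the stopper, on its axis, 22.5 mm from either end.
- capped_bottle: Neighbour: same amber bottle, with a black ribbed screw cap 39 mm across, top at 84 mm. Loose in its well. Origin at the centre of its underside.
- dropper_bottle: Neighbour: same amber bottle, with a 35 mm black ribbed cap and a slim rubber teat 13 to 15 mm across on it, top at 111 mm. Loose in its well. Origin at the centre of its underside.
- dish: Loose round white porcelain dish with sloping sides, 92 mm across the rim, 15 mm high, flat inner floor about 56 mm across and 3.5 mm above the bench, 0.15 kg. Origin at the centre of its underside, z up.
There are look-alikes about, which are no part of the job. Leave any red look-alike of the stopper alone.

How it is judged:
By the outcome, as a careful person would: the job done as asked, in the order asked, and still so for the second after the job is handed in, with the robot touching nothing.
It also fails if it takes over 58 s, if anything falls off the work surface, if the arm or the gripper's body presses on something with over 40 N, if the wrist force passes 120 N, or if a joint passes its speed limit or range.

## Robot

A 6-joint arm with a two-finger parallel gripper is mounted at the origin on a cart in front of the work surface, level with it; the furniture and walls round the work are solid. World frame = base frame: x ahead of the robot, y to its left, z up, the work surface at z = 0. Lengths are in mm, angles in rad, forces in N, time in s.
With the tool pointing down it reaches from about 300 to 875 mm from the base axis. Payload 4.2 kg.
Tool frame: the origin (TCP) lies on the front face of the gripper's body, between the roots of the fingers; the fingertips stand 73 mm ahead of it and the grasp point (between the pads) lies 54 mm ahead of it (ctrl.tcp_to_grasp is the distance from the TCP to the grasp point, in mm); z points along the fingers, y is the line along which they close (so a half turn about z gives the same grasp; the last joint's range is limited). The gripper opens to 85 mm and grips with 20 to 120 N. Pads are 22 mm wide; open, the fingers measure 114 mm over their backs; the gripper's body (76 mm by 85 mm) begins 54 mm behind the grasp point. The pads swing forward as they close: fully open they stand 13 mm farther back than shut.
Start: joints at [1.163, 0.32, 1.565, -0, 1.257, -0.02], TCP at [217.438, 532.31, 303.938] pointing down, gripper open.
Joint ranges: [-3.11, 3.11], [-0.84, 2.01], [0.21, 2.61], [-1.34, 4.49], [0.05, 2.63], [-2.56, 2.56]. Speed limits (rad/s): [2.57, 2.57, 3.14, 3.14, 3.14, 3.14].

## Interface

Orientations are given as a 3x3 rotation matrix whose columns are the frame's x, y, z axes.
In Python, from bench import read_state, optics, order, ctrl gives the robot as it stands.
- The arm moves only by the shell command python3 -m jog 'ROWS' [FORCE]. ROWS is a JSON object of lists of equal length, an entry for each row: "delta_pos": the shift along the tool's x, y, z normalised to -1 to 1, where 1 is 0.3 m, a list of three; "twist": the turn, a rotation vector about the tool's x, y, z normalised to -1 to 1, where 1 is 90 degrees, a list of three; "fingers": the closure in counts, from 0 (fully open) to 255 (shut). In form: {"delta_pos": [[tx, ty, tz], ...], "twist": [[ax, ay, az], ...], "fingers": [fingers, ...]}. A call has exactly 5 rows; each row is the pose to reach, as a shift and turn from the pose commanded when the call began, along the tool's axes at that moment; what a row does not reach only later rows make up. A row lasts 1/8 s, in which the tool goes at most 62.5 mm and 10.7 degrees, less where a joint would pass 70% of its speed; a pose out of reach is approached as far as the arm can. A call with a number of a shift or a turn outside -1 to 1 is refused whole. A call with a gripper value outside its range is refused whole. The fingers move at their own pace and stop on an object; FORCE is the grip in N (left out, the last holds). Time passes only in rows, so rows that repeat a pose let the fingers close, or fill a call up. It gives the time, the measured TCP pose, the force, the opening and the grip force at its end, in the units of the state.
- read_state(): the state, without advancing time (a new reading comes with each control period).
- optics.snapshot(name): name is "side" or "top"; returns the picture (420x560x3 uint8, red, green, blue); there is no depth.
- optics.get_calibration(name): a dict with "camera_matrix" (3x3 intrinsics, pixels), "R" (3x3) and "t" (3): a world point X has camera coordinates R X + t. Camera axes: x right, y down, z forward; pixel columns grow to the right and rows downward; lengths in mm; the calibration is good to about 2 mm. A picture is of the moment at which its call begins. get_calibration takes no time and is no camera call.
- order.job_done(): hands the job in; it is judged then, once.
The state is a dict: "t": time; "joint_pos": joint angles; "joint_vel": joint speeds; "joint_efforts": joint torques, N m; "position": TCP position; "tcp_rot": TCP orientation; "wrist_force": force on the tool from outside, world axes, zero at the start; "moment": the same for the moment, N m; "width": finger opening in mm; "finger_force": force on a finger pad.
Only numpy, scipy, OpenCV 4.12 (cv2) and the standard library are available. Lean on these libraries where they do the work, as an engineer would, in place of code of your own. Each camera call takes 0.05 s, during which the arm holds its last target. There are 200 camera calls.

## Working session

There is one attempt and no reset: what is moved stays moved. The work goes in short steps, Python scripts to look and compute and a shell command to move; the robot and the scene stay as the last step left them, time stands still between calls to the robot, and variables do not carry over. Pictures are saved under pics/ and viewed, at most 10 in all, crops included, and the job is handed in when it is done.

```bash
mkdir -p pics; ls; python3 - <<'E'
from bench import read_state, optics, ctrl
import cv2, json
for n in ("side","top"):
    cv2.imwrite(f"pics/{n}0.png", optics.snapshot(n)[:,:,::-1])
    c=optics.get_calibration(n); print(n,c)
s=read_state(); print(s, ctrl.tcp_to_grasp)
E
```

```text
pics
side {'camera_matrix': array([[530.65183505,   0.        , 279.07192433],
       [  0.        , 530.65183505, 221.17986911],
       [  0.        ,   0.        ,   1.        ]]), 'R': array([[ 0.90535371, -0.42398886,  0.02383514],
       [-0.21082793, -0.49748989, -0.84146028],
       [ 0.36862752,  0.75679407, -0.539793  ]]), 't': array([-430.2973511 ,  292.65091299,  577.94494505])}
top {'camera_matrix': array([[404.09684718,   0.        , 276.0522127 ],
       [  0.        , 404.09684718, 207.69324189],
       [  0.        ,   0.        ,   1.        ]]), 'R': array([[-0.0146105 , -0.99965159, -0.02198258],
       [-0.98624122,  0.01802808, -0.16432661],
       [ 0.16466567,  0.01927923, -0.98616101]]), 't': array([187.28629004, 520.90599799, 851.9592004 ])}
{'t': 0.1, 'joint_pos': array([ 1.16304648e+00,  3.20233499e-01,  1.56552398e+00,  7.37286226e-06,
        1.25743551e+00, -2.00096433e-02]), 'joint_vel': array([-0.00090622, -0.00213525, -0.00355161,  0.0003625 ,  0.00037982,
        0.00096672]), 'joint_efforts': array([ 1.31145745e-03, -4.16415167e+01, -2.34705520e+01, -2.71584901e-05,
        4.89205369e-03, -4.44437276e-06]), 'position': array([217.28751936, 532.03344489, 303.17591444]), 'tcp_rot': array([[-9.25764973e-01,  3.78098934e-01, -6.41042719e-04],
       [ 3.78099476e-01,  9.25763812e-01, -1.46635007e-03],
       [ 3.90287533e-05, -1.59987345e-03, -9.99998719e-01]]), 'wrist_force': array([ 0.91915354,  0.54756295, -0.07211023]), 'moment': array([-0.03030156, -0.0176952 , -0.01164171]), 'finger_force': 0.0, 'width': 85.29090942156687} 53.900000000000006
```

View pics/side0.png

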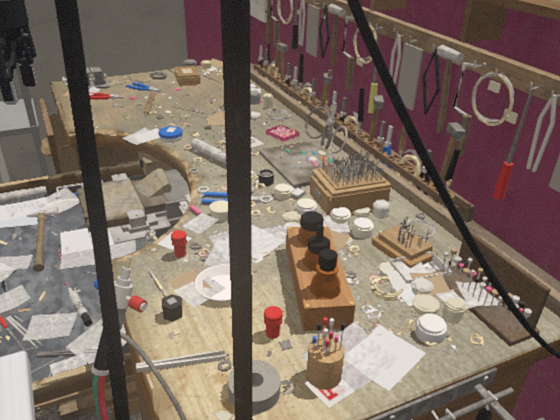

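View pics/top0.png

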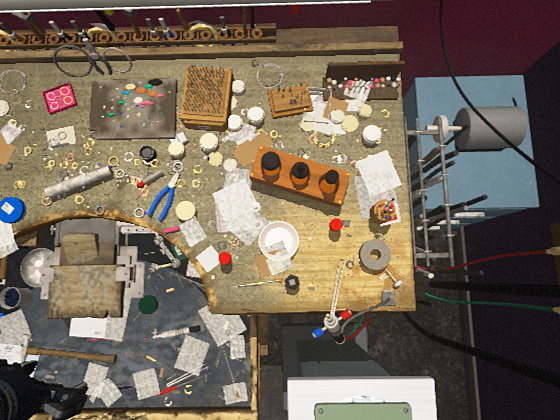

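The side view shows the stand at about (318,275) with its bottles in a row, and the dish at (217,282) partly hidden by a dark bar. The top view shows the stand at (300,175), caps at (271,162), (299,170) and (330,180), and the dish at (279,240). Next, an enlarged crop.

```bash
python3 - <<'E'
import cv2, numpy as np
s=cv2.imread("pics/side0.png")[200:335,270:370]; t=cv2.imread("pics/top0.png")[135:265,240:360]
s=cv2.resize(s,None,fx=4,fy=4,interpolation=cv2.INTER_CUBIC); t=cv2.resize(t,(400,433),interpolation=cv2.INTER_CUBIC)
t=cv2.copyMakeBorder(t,0,s.shape[0]-t.shape[0],0,0,0)
cv2.imwrite("pics/crop0.png",np.hstack([s,t]))
E
```

```text
(no output)
```

View pics/crop0.png

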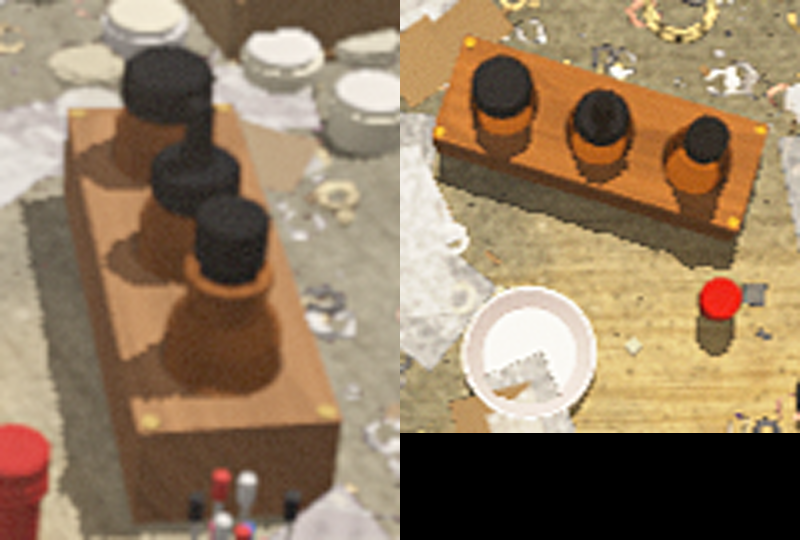

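The crop shows the bare stopper as the narrow plug at the near end: top view about (332,177), side view about (328,260). The capped and dropper bottles are behind it. The brass pins are clear in both views, and the dish is at top (279,240).

```bash
cat > h.py <<'E'
import numpy as np, cv2
from bench import read_state, optics, ctrl
C={n:optics.get_calibration(n) for n in("side","top")}
def ray(n,px):
    c=C[n]; d=c["R"].T@np.linalg.inv(c["camera_matrix"])@np.array([px[0],px[1],1.]); return -c["R"].T@c["t"], d/np.linalg.norm(d)
def plane(n,px,z):
    o,d=ray(n,px); return o+d*(z-o[2])/d[2]
def tri(a,b):
    A=np.zeros((3,3));v=np.zeros(3);r=[ray("side",a),ray("top",b)]
    for o,d in r: P=np.eye(3)-np.outer(d,d);A+=P;v+=P@o
    X=np.linalg.solve(A,v); return X,[np.linalg.norm((np.eye(3)-np.outer(d,d))@(X-o)) for o,d in r]
def proj(n,X):
    c=C[n];p=c["camera_matrix"]@(c["R"]@np.asarray(X,float)+c["t"]);return p[:2]/p[2]
def blob(m,px):
    "centroid, area and bbox of the mask component nearest px"
    k,l,st,ce=cv2.connectedComponentsWithStats(m.astype(np.uint8))
    i=1+np.argmin([np.hypot(*(c-px))+ (50 if s[4]<4 else 0) for c,s in zip(ce[1:],st[1:])]); return ce[i],st[i]
E
python3 - <<'E'
from h import *
np.set_printoptions(precision=1,suppress=True)
S=cv2.imread("pics/side0.png");T=cv2.imread("pics/top0.png")
bs,ss=blob(S.max(2)[...]<52,(328,260)); bt,st=blob(T.max(2)<52,(332,177))
print("head px",bs,ss,bt,st, tri(bs,bt), plane("top",bt,103),plane("side",bs,103))
hs=cv2.cvtColor(T,cv2.COLOR_BGR2HSV)
def pins(n,I,L):
    h=cv2.cvtColor(I,cv2.COLOR_BGR2HSV); out=[]
    m=(h[...,0]>18)&(h[...,0]<32)&(h[...,1]>150)&(h[...,2]>(190 if n=="top" else 110))
    for p in L:
        c,s=blob(m,p); out.append(plane(n,c,47)); print(n,p,c,s[4],out[-1])
    return np.array(out)
a=pins("top",T,[(261,148),(252,174.6),(348,174),(340,201.6)])
b=pins("side",S,[(289,228.5),(325.5,228),(307.5,305.5),(351,302.5)])
# dish
h=hs; m=((T.min(2)>150)).astype(np.uint8); m[:218]=0;m[264:]=0;m[:,:257]=0;m[:,302:]=0
cn=max(cv2.findContours(m,0,1)[0],key=len); e=cv2.fitEllipse(cv2.convexHull(cn)); print("dish",e,plane("top",e[0],15))
E
```

```text
head px [327.  263.4] [319 256  17  15 182] [331.2 176.9] [325 171  13  13  82] (array([579.7,  59.9,  92.8]), [np.float64(0.3335506446885277), np.float64(0.33355064468854734)]) [577.5  61.  103. ] [572.   48.5 103. ]
top (261, 148) [260.5 147. ] 8 [664.2 212.   47. ]
top (252, 174.6) [251.3 174. ] 7 [601.5 233.3  47. ]
top (348, 174) [347.8 173.6] 5 [598.   16.9  47. ]
top (340, 201.6) [339.5 201. ] 8 [536.1  38.   47. ]Traceback (most recent call last):
  File "<stdin>", line 14, in <module>
  File "<stdin>", line 11, in pins
  File "h.py", line 17, in blob
    i=1+np.argmin([np.hypot(*(c-px))+ (50 if s[4]<4 else 0) for c,s in zip(ce[1:],st[1:])]); return ce[i],st[i]
        ~~~~~~~~~^^^^^^^^^^^^^^^^^^^^^^^^^^^^^^^^^^^^^^^^^^^^^^^^^^^^^^^^^^^^^^^^^^^^^^^^^^
    return _wrapfunc(a, 'argmin', axis=axis, out=out, **kwds)
    return _wrapit(obj, method, *args, **kwds)
    result = getattr(arr, method)(*args, **kwds)
ValueError: attempt to get argmin of an empty sequence
```

```bash
python3 - <<'E'
from h import *
np.set_printoptions(precision=1,suppress=True)
S=cv2.imread("pics/side0.png");T=cv2.imread("pics/top0.png")
S2=S.copy();S2[:249]=255;S2[275:]=255
bs,ss=blob(S2.max(2)<62,(328,260)); bt,st=blob(T.max(2)<62,(332,177))
print("head px",bs,ss,bt,st, tri(bs,bt), plane("top",bt,103),plane("side",bs,103))
L=np.array([(77,115),(222,112),(150,422),(325,410)])/4+(270,200)-.4
q=np.array([plane("side",p,47) for p in L]);print(q,q.mean(0))
m=((T.min(2)>150)).astype(np.uint8); m[:218]=0;m[264:]=0;m[:,:257]=0;m[:,302:]=0
cn=max(cv2.findContours(m,0,1)[0],key=len); e=cv2.fitEllipse(cv2.convexHull(cn)); print("dish",e,plane("top",e[0],15), proj("side",plane("top",e[0],15)))
for X in [(578,61,103),(578,61,113)]: print(proj("side",X),proj("top",X))
E
```

```text
head px [325.5 258.9] [309 249  28  22 340] [331.4 176.8] [325 170  13  14 136] (array([577.5,  60.7, 101.4]), [np.float64(0.765102651016541), np.float64(0.7651026510166655)]) [577.8  60.7 103. ] [575.5  58.9 103. ]
[[600.4 228.6  47. ]
 [661.4 205.3  47. ]
 [535.7  34.9  47. ]
 [598.2  14.8  47. ]] [598.9 120.9  47. ]
dish ((277.3000793457031, 241.17662048339844), (41.131473541259766, 55.67381286621094), 151.39732360839844) [452.  177.6  15. ] [220.6 279.9]
[326.3 257.7] [331.2 176.7]
[326.8 252.2] [331.8 175.5]
```

```bash
cat >> h.py <<'E'
from scipy.spatial.transform import Rotation as Ro
def go(p,heading=None,R=None,sag=(0,0,0)):
    "shift and turn (jog units) from the present measured pose to TCP p, tool down with its y axis at heading (deg)"
    s=read_state(); Rc=s["tcp_rot"]
    if R is None:
        h=np.radians(heading); y=np.array([np.cos(h),np.sin(h),0]); z=np.array([0,0,-1.]); R=np.c_[np.cross(y,z),y,z]
    print("pos",s["position"].round(1),"t",s["t"],"d",(Rc.T@(np.array(p)-s["position"]-np.array(sag))/300).round(4),"twist",(Ro.from_matrix(Rc.T@R).as_rotvec(degrees=True)/90).round(4),"F",s["wrist_force"].round(1),"w",round(s["width"],1))
E
python3 -m jog '{"delta_pos":[[-0.17,-0.1,0],[-0.34,-0.2,0],[-0.51,-0.3,0],[-0.68,-0.4,0],[-0.85,-0.5,0]],"twist":[[0,0,0.1],[0,0,0.2],[0,0,0.3],[0,0,0.4],[0,0,0.5]],"fingers":[0,0,0,0,0]}' 60; python3 -c "
from h import *
go((577,59.5,303),-18.6)"
```

```text
t: 0.72
position: [397.5, 295.3, 303.7]
tcp_rot: [[-0.383, 0.924, -0.0], [0.924, 0.383, -0.0], [0.0, -0.0, -1.0]]
wrist_force: [0.6, 0.5, -0.3]
width: 85.5
finger_force: 0.0
pos [397.5 295.3 303.7] t 0.725 d [-0.9552  0.2519  0.0022] twist [-1.000e-04  0.000e+00  4.566e-01] F [ 0.6  0.5 -0.3] w 85.5
```

```bash
python3 -m jog '{"delta_pos":[[-0.19,0.05,0],[-0.38,0.1,0],[-0.57,0.15,0.05],[-0.76,0.2,0.1],[-0.955,0.252,0.17]],"twist":[[0,0,0.1],[0,0,0.2],[0,0,0.3],[0,0,0.4],[0,0,0.457]],"fingers":[0,0,0,0,0]}' >/dev/null;  python3 -m jog '{"delta_pos":[[0,0,0.05],[0,0,0.1],[0,0,0.1],[0,0,0.1],[0,0,0.1]],"twist":[[0,0,0],[0,0,0],[0,0,0],[0,0,0],[0,0,0]],"fingers":[90,90,90,90,90]}'; python3 - <<'E'
from h import *
go((577,59.5,166),-18.6)
for n in("side","top"): cv2.imwrite(f"pics/{n}1.png",optics.snapshot(n)[:,:,::-1])
s=cv2.imread("pics/side1.png")[170:320,240:390]; t=cv2.imread("pics/top1.png")[110:260,240:390]
cv2.imwrite("pics/crop1.png",cv2.resize(np.hstack([s,t]),None,fx=2.66,fy=2.66,interpolation=2))
E
```

```text
t: 1.98
position: [576.6, 64.1, 224.4]
tcp_rot: [[0.314, 0.95, 0.002], [0.95, -0.314, 0.0], [0.001, 0.002, -1.0]]
wrist_force: [0.3, -0.8, -0.1]
width: 55.4
finger_force: 0.0
pos [576.6  64.1 224.4] t 1.975 d [-0.0143  0.0059  0.1948] twist [ 0.0011 -0.0005  0.0036] F [ 0.3 -0.8 -0.1] w 55.4
```

View pics/crop1.png

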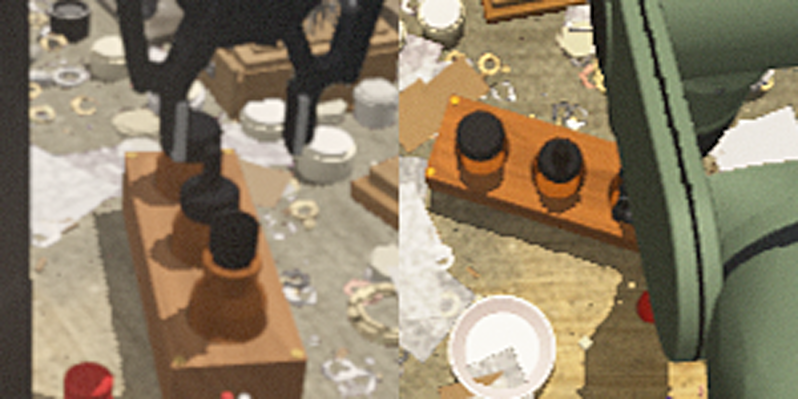

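The side view (left) shows both open fingertips at crop (178,158) and (302,150), above and slightly right of the stopper head at (233,240). The top view is blocked by the arm. I'll check the bias of the side camera using the known fingertips.

```bash
python3 - <<'E'
from h import *
k=2.66
print("tip mid seen",np.array([240,154])/k+(240,170),"pred",[proj("side",(576.6,64.1,z)).round(1) for z in(151,155)])
S=cv2.imread("pics/side1.png").max(2)
for r in (250,253,256,259,262): 
    c=np.where(S[r,310:350]<70)[0]+310; print(r,c.min(),c.max())
for y in (57,59.5,62): print(y,proj("side",(577,y,103)).round(1),proj("side",(577,y,113)).round(1),proj("side",(577,y,93)).round(1))
E
```

```text
tip mid seen [330.22556391 227.89473684] pred [array([326.8, 229.7]), array([327. , 227.3])]
250 310 332
253 314 335
256 319 336
259 319 335
262 319 335
57 [327.1 259.4] [327.6 253.8] [326.6 264.8]
59.5 [326.2 258.4] [326.7 252.9] [325.7 263.8]
62 [325.4 257.5] [325.9 252. ] [324.9 262.9]
```

```bash
python3 -m jog '{"delta_pos":[[-0.008,0.004,0.05],[-0.008,0.004,0.1],[-0.008,0.004,0.15],[-0.008,0.004,0.195],[-0.008,0.004,0.195]],"twist":[[0.001,0,0.003],[0.001,0,0.003],[0.001,0,0.003],[0.001,0,0.003],[0.001,0,0.003]],"fingers":[90,90,90,90,90]}'; python3 -c "
from h import *
go((577,61.5,166),-18.6)
cv2.imwrite('pics/c2.png',cv2.resize(optics.snapshot('side')[200:330,250:390,::-1],None,fx=4,fy=4,interpolation=2))"
```

```text
t: 2.7
position: [576.2, 60.6, 163.3]
tcp_rot: [[0.319, 0.948, -0.005], [0.948, -0.319, 0.0], [-0.001, -0.004, -1.0]]
wrist_force: [0.4, -0.6, 0.8]
width: 55.3
finger_force: 0.0
pos [576.2  60.6 163.3] t 2.7 d [ 0.0036  0.0015 -0.009 ] twist [-0.0028  0.0007 -0.0002] F [ 0.4 -0.6  0.8] w 55.3
```

View pics/c2.png

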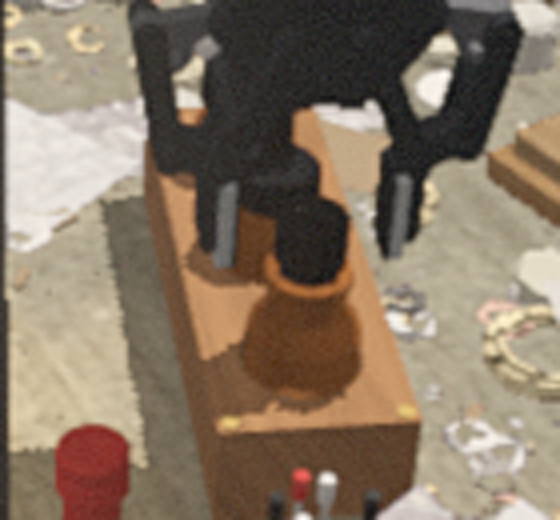

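The fingertips straddle the head at (224,265) and (393,258), with the head between them at (312,240). They are slightly low for the rim, so I'll raise about 3.7 mm and close.

```bash
python3 -m jog '{"delta_pos":[[0.002,0.001,-0.012],[0.002,0.001,-0.012],[0.002,0.001,-0.012],[0.002,0.001,-0.012],[0.002,0.001,-0.012]],"twist":[[-0.003,0,0],[-0.003,0,0],[-0.003,0,0],[-0.003,0,0],[-0.003,0,0]],"fingers":[90,90,120,140,160]}' 80;python3 -c "
from h import *
go((577,61.5,167),-18.6)"; python3 -m jog '{"delta_pos":[[0,0,0],[0,0,0],[0,0,0],[0,0,0],[0,0,0]],"twist":[[0,0,0],[0,0,0],[0,0,0],[0,0,0],[0,0,0]],"fingers":[180,200,220,230,230]}' 80;python3 -c "
from h import *
go((577,61.5,167),-18.6)"
```

```text
t: 3.38
position: [577.3, 61.1, 168.6]
tcp_rot: [[0.319, 0.948, 0.003], [0.948, -0.319, -0.001], [0.0, 0.003, -1.0]]
wrist_force: [0.4, 0.7, -0.3]
width: 31.8
finger_force: 0.0
pos [577.3  61.1 168.6] t 3.375 d [ 0.0008 -0.0015  0.0052] twist [ 0.002  -0.     -0.0002] F [ 0.4  0.7 -0.3] w 31.8
t: 4.0
position: [577.5, 61.1, 168.7]
tcp_rot: [[0.319, 0.948, 0.004], [0.948, -0.319, -0.001], [0.0, 0.004, -1.0]]
wrist_force: [-0.2, -0.7, 1.7]
width: 25.4
finger_force: 78.6
pos [577.5  61.1 168.7] t 4.0 d [ 0.0006 -0.0021  0.0056] twist [ 0.0023 -0.0001 -0.0002] F [-0.2 -0.7  1.7] w 25.4
```

```bash
python3 -m jog '{"delta_pos":[[0,0.04,0.002],[0,0.04,0.001],[0,0,-0.002],[0,-0.04,0],[0,0,-0.004]],"twist":[[0.089,0,0],[0.089,0,0],[0,0,0],[-0.089,0,0],[0,0,0]],"fingers":[230,230,230,230,230]}';python3 -c "
from h import *
go((577,61.5,167),-18.6)"
```

```text
t: 4.62
position: [573.0, 62.3, 168.8]
tcp_rot: [[0.315, 0.949, 0.003], [0.949, -0.315, -0.001], [-0.0, 0.004, -1.0]]
wrist_force: [3.2, -0.4, -8.8]
width: 24.9
finger_force: 80.3
pos [573.   62.3 168.8] t 4.625 d [0.0016 0.0136 0.0061] twist [0.0023 0.0001 0.0026] F [ 3.2 -0.4 -8.8] w 24.9
```

```bash
cat >> h.py <<'E'
def st(p0=np.array([577.5,61.1,168.7])):
    "tilt about stand y, and where the resting pivot point of the stopper now is, along the world axes"
    s=read_state(); R=s["tcp_rot"]; v=R[:,2]; ax=np.array([.948,-.319,0])
    P=s["position"]+86.7*v; th=np.degrees(np.arcsin(v@ax))
    print("t",s["t"],"tilt",round(th,1),"pivot shift along stand-x",round((P-(p0-[0,0,86.7]))@ax,1),"up",round(P[2]-82,1),"F",s["wrist_force"].round(1),"M",s["moment"].round(2),"w",round(s["width"],1),s["finger_force"].round(0))
E
python3 -m jog '{"delta_pos":[[0,-0.02,0.001],[0,-0.04,0.003],[0,-0.04,0.003],[0,-0.04,0.003],[0,-0.04,0.003]],"twist":[[-0.045,0,0],[-0.089,0,0],[-0.089,0,0],[-0.089,0,0],[-0.089,0,0]],"fingers":[230,230,230,230,230]}'>/dev/null;python3 -c "
from h import *
st()"
```

```text
Traceback (most recent call last):
  File "h.py", line 29, in st
    print("t",s["t"],"tilt",round(th,1),"pivot shift along stand-x",round((P-(p0-[0,0,86.7]))@ax,1),"up",round(P[2]-82,1),"F",s["wrist_force"].round(1),"M",s["moment"].round(2),"w",round(s["width"],1),s["finger_force"].round(0))
                                                                                                                                                                                                         ^^^^^^^^^^^^^^^^^^^^^^^
AttributeError: 'float' object has no attribute 'round'
```

```bash
sed -i 's/s\["finger_force"\].round(0)/round(s["finger_force"])/' h.py; python3 -c "
from h import *
st()"
```

```text
t 5.25 tilt 8.1 pivot shift along stand-x -0.4 up 0.2 F [-0.4  0.5 -6.2] M [ 0.2   0.42 -0.03] w 25.1 81
```

```bash
python3 -m jog '{"delta_pos":[[0,0.02,0.001],[0,0.04,0.003],[0,0.06,0.006],[0,0.08,0.011],[0,0.08,0.011]],"twist":[[0.045,0,0],[0.089,0,0],[0.133,0,0],[0.178,0,0],[0.178,0,0]],"fingers":[230,230,230,230,230]}'>/dev/null;python3 -c "
from h import *
st()";python3 -m jog '{"delta_pos":[[0,-0.02,0.001],[0,-0.04,0.003],[0,-0.06,0.006],[0,-0.08,0.01],[0,-0.08,0.01]],"twist":[[-0.045,0,0],[-0.089,0,0],[-0.133,0,0],[-0.178,0,0],[-0.178,0,0]],"fingers":[230,230,230,230,230]}'>/dev/null;python3 -c "
from h import *
st()
cv2.imwrite('pics/c3.png',cv2.resize(optics.snapshot('side')[200:330,250:390,::-1],None,fx=4,fy=4,interpolation=2))"
```

```text
t 5.875 tilt -7.7 pivot shift along stand-x 2.2 up 0.9 F [ 0.4 -1.  -2.8] M [-0.07 -0.23 -0.03] w 25.1 81
t 6.5 tilt 8.1 pivot shift along stand-x -1.5 up 1.5 F [-1.3 -0.5 -3.4] M [ 0.08  0.35 -0.03] w 25.1 81
```

View pics/c3.png

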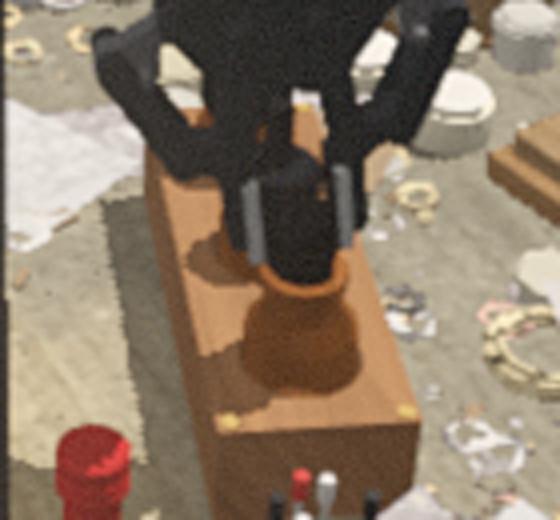

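The stopper and pads tilt as intended. The bottle's shoulder is at (300,340) and hasn't moved, and the rise so far is about 1.5 mm. I'll continue with about 1 mm of lift per half swing.

```bash
python3 -m jog '{"delta_pos":[[0,0.02,0],[0,0.041,0.001],[0,0.061,0.004],[0,0.081,0.008],[0,0.081,0.008]],"twist":[[0.045,0,0],[0.089,0,0],[0.133,0,0],[0.178,0,0],[0.178,0,0]],"fingers":[230,230,230,230,230]}'>/dev/null;python3 -c "
from h import *
st()";python3 -m jog '{"delta_pos":[[0,-0.02,0],[0,-0.041,0.001],[0,-0.061,0.004],[0,-0.082,0.008],[0,-0.082,0.008]],"twist":[[-0.045,0,0],[-0.089,0,0],[-0.133,0,0],[-0.178,0,0],[-0.178,0,0]],"fingers":[230,230,230,230,230]}'>/dev/null;python3 -c "
from h import *
st()"
```

```text
t 7.175 tilt -7.7 pivot shift along stand-x 2.5 up 2.2 F [-0.3 -0.3 -3.3] M [-0.05 -0.29 -0.  ] w 25.2 81
t 7.8 tilt 8.0 pivot shift along stand-x -2.3 up 3.1 F [-0.1  0.8 -6.9] M [ 0.13  0.39 -0.01] w 24.9 81
```

```bash
python3 -m jog '{"delta_pos":[[0,0.021,0],[0,0.042,0.0015],[0,0.063,0.0045],[0,0.083,0.009],[0,0.083,0.009]],"twist":[[0.045,0,0],[0.089,0,0],[0.133,0,0],[0.178,0,0],[0.178,0,0]],"fingers":[230,230,230,230,230]}'>/dev/null;python3 -c "
from h import *
st()";python3 -m jog '{"delta_pos":[[0,-0.021,0],[0,-0.042,0.0015],[0,-0.063,0.0045],[0,-0.084,0.009],[0,-0.084,0.009]],"twist":[[-0.045,0,0],[-0.089,0,0],[-0.133,0,0],[-0.178,0,0],[-0.178,0,0]],"fingers":[230,230,230,230,230]}'>/dev/null;python3 -c "
from h import *
st()
cv2.imwrite('pics/c4.png',cv2.resize(optics.snapshot('side')[200:330,250:390,::-1],None,fx=4,fy=4,interpolation=2))"
```

```text
t 8.425 tilt -7.7 pivot shift along stand-x 2.8 up 4.0 F [ 0.5 -0.2 -3. ] M [-0.16 -0.3   0.03] w 24.8 81
t 9.05 tilt 8.1 pivot shift along stand-x -2.4 up 5.1 F [-0.6  0.7 -4.6] M [ 0.12  0.34 -0.03] w 25.0 81
```

View pics/c4.png

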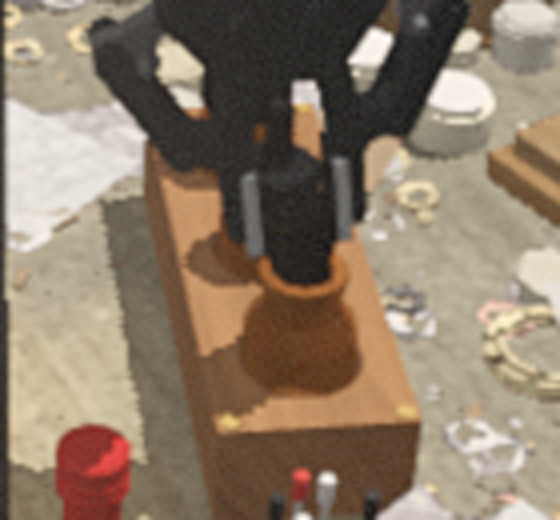

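The stopper is visibly higher in the neck, and the rim at (305,285) and the shoulder are unchanged. Continuing.

```bash
python3 -m jog '{"delta_pos":[[0,0.021,0],[0,0.043,0.0015],[0,0.064,0.0045],[0,0.085,0.009],[0,0.085,0.009]],"twist":[[0.045,0,0],[0.089,0,0],[0.133,0,0],[0.178,0,0],[0.178,0,0]],"fingers":[230,230,230,230,230]}'>/dev/null;python3 -c "
from h import *
st()";python3 -m jog '{"delta_pos":[[0,-0.021,0],[0,-0.043,0.0015],[0,-0.064,0.0045],[0,-0.086,0.009],[0,-0.086,0.009]],"twist":[[-0.045,0,0],[-0.089,0,0],[-0.133,0,0],[-0.178,0,0],[-0.178,0,0]],"fingers":[230,230,230,230,230]}'>/dev/null;python3 -c "
from h import *
st()"; python3 -m jog '{"delta_pos":[[0,0.022,0],[0,0.044,0.0015],[0,0.066,0.0045],[0,0.087,0.009],[0,0.087,0.009]],"twist":[[0.045,0,0],[0.089,0,0],[0.133,0,0],[0.178,0,0],[0.178,0,0]],"fingers":[230,230,230,230,230]}'>/dev/null;python3 -c "
from h import *
st()";python3 -m jog '{"delta_pos":[[0,-0.022,0],[0,-0.044,0.0015],[0,-0.066,0.0045],[0,-0.088,0.009],[0,-0.088,0.009]],"twist":[[-0.045,0,0],[-0.089,0,0],[-0.133,0,0],[-0.178,0,0],[-0.178,0,0]],"fingers":[230,230,230,230,230]}'>/dev/null;python3 -c "
from h import *
st()"
```

```text
t 9.725 tilt -7.7 pivot shift along stand-x 3.1 up 6.0 F [-0.4 -0.7 -2.5] M [ 0.02 -0.13 -0.05] w 25.0 82
t 10.35 tilt 8.2 pivot shift along stand-x -1.9 up 7.1 F [ 0.9  0.2 -4.2] M [-0.01  0.04  0.02] w 24.9 81
t 10.975 tilt -7.8 pivot shift along stand-x 2.7 up 7.9 F [-1.2  0.1 -1. ] M [ 0.06  0.08 -0.06] w 25.0 82
t 11.6 tilt 8.2 pivot shift along stand-x -1.9 up 9.3 F [ 0.8 -0.5 -3.2] M [ 0.01  0.03 -0.01] w 25.1 81
```

```bash
python3 -m jog '{"delta_pos":[[0,0.022,0],[0,0.044,0.0015],[0,0.067,0.0045],[0,0.089,0.009],[0,0.089,0.009]],"twist":[[0.045,0,0],[0.089,0,0],[0.133,0,0],[0.178,0,0],[0.178,0,0]],"fingers":[230,230,230,230,230]}'>/dev/null;python3 -c "
from h import *
st()";python3 -m jog '{"delta_pos":[[0,-0.022,0],[0,-0.045,0.0015],[0,-0.068,0.0045],[0,-0.09,0.009],[0,-0.09,0.009]],"twist":[[-0.045,0,0],[-0.089,0,0],[-0.133,0,0],[-0.178,0,0],[-0.178,0,0]],"fingers":[230,230,230,230,230]}'>/dev/null;python3 -c "
from h import *
st()"; python3 -m jog '{"delta_pos":[[0,0.023,0],[0,0.046,0.0015],[0,0.068,0.0045],[0,0.091,0.009],[0,0.091,0.009]],"twist":[[0.045,0,0],[0.089,0,0],[0.133,0,0],[0.178,0,0],[0.178,0,0]],"fingers":[230,230,230,230,230]}'>/dev/null;python3 -c "
from h import *
st()";python3 -m jog '{"delta_pos":[[0,-0.023,0],[0,-0.046,0.0015],[0,-0.069,0.0045],[0,-0.092,0.009],[0,-0.092,0.009]],"twist":[[-0.045,0,0],[-0.089,0,0],[-0.133,0,0],[-0.178,0,0],[-0.178,0,0]],"fingers":[230,230,230,230,230]}'>/dev/null;python3 -c "
from h import *
st()"
```

```text
t 12.225 tilt -7.8 pivot shift along stand-x 2.9 up 9.5 F [-1.2 -0.2 -2.9] M [-0.01 -0.09 -0.08] w 25.3 81
t 12.85 tilt 8.2 pivot shift along stand-x -2.5 up 11.2 F [ 0.8  0.2 -3.1] M [0.03 0.04 0.07] w 24.8 81
t 13.475 tilt -7.8 pivot shift along stand-x 3.1 up 11.6 F [-0.1  0.1 -2.9] M [ 0.1  -0.08 -0.03] w 24.8 81
t 14.1 tilt 8.2 pivot shift along stand-x -2.8 up 13.6 F [ 1.2  0.2 -3.3] M [ 0.01  0.01 -0.  ] w 24.7 81
```

```bash
python3 -m jog '{"delta_pos":[[0,0.023,0],[0,0.047,0.0015],[0,0.07,0.0045],[0,0.093,0.009],[0,0.093,0.009]],"twist":[[0.045,0,0],[0.089,0,0],[0.133,0,0],[0.178,0,0],[0.178,0,0]],"fingers":[230,230,230,230,230]}'>/dev/null;python3 -c "
from h import *
st()";python3 -m jog '{"delta_pos":[[0,-0.023,0],[0,-0.047,0.0015],[0,-0.07,0.0045],[0,-0.094,0.009],[0,-0.094,0.009]],"twist":[[-0.045,0,0],[-0.089,0,0],[-0.133,0,0],[-0.178,0,0],[-0.178,0,0]],"fingers":[230,230,230,230,230]}'>/dev/null;python3 -c "
from h import *
st()"; python3 -m jog '{"delta_pos":[[0,0.024,0],[0,0.048,0.0015],[0,0.072,0.0045],[0,0.095,0.009],[0,0.095,0.009]],"twist":[[0.045,0,0],[0.089,0,0],[0.133,0,0],[0.178,0,0],[0.178,0,0]],"fingers":[230,230,230,230,230]}'>/dev/null;python3 -c "
from h import *
st()";python3 -m jog '{"delta_pos":[[0,-0.024,0],[0,-0.048,0.0015],[0,-0.072,0.0045],[0,-0.096,0.009],[0,-0.096,0.009]],"twist":[[-0.045,0,0],[-0.089,0,0],[-0.133,0,0],[-0.178,0,0],[-0.178,0,0]],"fingers":[230,230,230,230,230]}'>/dev/null;python3 -c "
from h import *
st()"
```

```text
t 14.725 tilt -7.8 pivot shift along stand-x 3.4 up 14.1 F [ 0.3  0.1 -2.5] M [ 0.05 -0.29 -0.05] w 25.1 81
t 15.35 tilt 8.2 pivot shift along stand-x -3.1 up 16.1 F [ 1.3 -1.2 -3.7] M [-0.01  0.03  0.  ] w 24.8 81
t 15.975 tilt -7.9 pivot shift along stand-x 3.5 up 17.0 F [-0.6  0.6  0.5] M [ 0.06 -0.1  -0.05] w 25.0 82
t 16.6 tilt 8.3 pivot shift along stand-x -2.5 up 19.5 F [-0.1 -1.   0.8] M [-0.07 -0.   -0.1 ] w 24.9 82
```

```bash
python3 -m jog '{"delta_pos":[[0,0.024,-0.002],[0,0.048,-0.003],[0,0.048,-0.008],[0,0.048,-0.015],[0,0.048,-0.025]],"twist":[[0.045,0,0],[0.089,0,0],[0.089,0,0],[0.089,0,0],[0.089,0,0]],"fingers":[230,230,230,230,230]}'>/dev/null;python3 -c "
from h import *
st()
cv2.imwrite('pics/c5.png',cv2.resize(optics.snapshot('side')[200:330,250:390,::-1],None,fx=4,fy=4,interpolation=2))"
```

```text
t 17.225 tilt 0.2 pivot shift along stand-x -1.8 up 27.1 F [ 0.6 -0.2 -0.8] M [ 0.02  0.03 -0.02] w 25.0 81
```

View pics/c5.png

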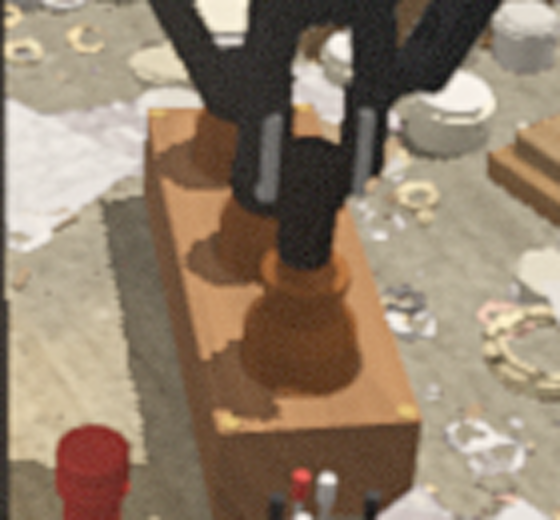

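The plug end at (305,265) is clear above the rim and the bottle sits in its well as before. Lifting, and computing the dish.

```bash
python3 -m jog '{"delta_pos":[[0,0,-0.03],[0,0,-0.07],[0,0,-0.11],[0,0,-0.15],[0,0,-0.17]],"twist":[[0,0,0],[0,0,0],[0,0,0],[0,0,0],[0,0,0]],"fingers":[230,230,230,230,230]}'>/dev/null;python3 - <<'E'
from h import *
T=cv2.imread("pics/top1.png")
m=((T.min(2)>120)).astype(np.uint8); m[:216]=0;m[264:]=0;m[:,:256]=0;m[:,304:]=0
g=cv2.GaussianBlur(cv2.cvtColor(cv2.imread("pics/top0.png")[205:280,240:320],cv2.COLOR_BGR2GRAY),(3,3),0)
c=cv2.HoughCircles(cv2.resize(g,None,fx=4,fy=4),3,1.5,50,param1=150,param2=0.6,minRadius=68,maxRadius=95)
print(c)
hc=c[0][0][:2]/4+(240,205) if c is not None else None
for p in [(279,240.75),hc]:
    if p is not None: X=plane("top",p,15); print(p,X.round(1),proj("side",X).round(1))
go((*plane("top",(279,240.75),15)[:2],245),-18.6)
st()
E
```

```text
[[[155.25 147.75  77.6 ]
  [138.75 231.75  76.55]
  [287.25 251.25  90.8 ]
  [ 24.75 227.25  74.75]
  [ 50.25 276.75  88.7 ]
  [242.25 197.25  88.25]
  [137.25 299.25  94.1 ]
  [294.75 201.75  72.05]
  [320.25 294.75  88.7 ]
  [116.25 179.25  93.95]
  [252.75 143.25  89.6 ]]]
(279, 240.75) [452.9 173.7  15. ] [221.9 281.1]
[278.8125 241.9375] [450.3 174.2  15. ] [220.3 281.4]
pos [576.4  61.6 248. ] t 17.9 d [ 0.2228 -0.5092  0.0078] twist [ 0.003  -0.0005 -0.0002] F [-0.5  0.1 -0.6] w 24.9
t 17.9 tilt 0.3 pivot shift along stand-x -0.8 up 79.3 F [-0.5  0.1 -0.6] M [-0.    0.    0.06] w 24.9 81
```

```bash
python3 -m jog '{"delta_pos":[[0.03,-0.07,0],[0.08,-0.19,0],[0.14,-0.32,0],[0.2,-0.45,0],[0.224,-0.511,0]],"twist":[[0,0,0],[0,0,0],[0,0,0],[0,0,0],[0.002,0,0]],"fingers":[230,230,230,230,230]}'>/dev/null; python3 -m jog '{"delta_pos":[[0,0,0.08],[0,0,0.16],[0,0,0.26],[0,0,0.35],[0,0,0.4]],"twist":[[0,0,0],[0,0,0],[0,0,0],[0,0,0],[0,0,0]],"fingers":[230,230,230,230,230]}';python3 - <<'E'
from h import *
go((452,174,104.5),-18.6)
s=optics.snapshot('side')[205:325,150:290,::-1]; t=optics.snapshot('top')[180:300,210:350,::-1]
cv2.imwrite("pics/c6.png",cv2.resize(np.hstack([s,t]),None,fx=2.8,fy=2.8,interpolation=2))
E
```

```text
t: 19.15
position: [451.4, 174.0, 124.7]
tcp_rot: [[0.319, 0.948, -0.002], [0.948, -0.319, -0.001], [-0.002, -0.002, -1.0]]
wrist_force: [-0.2, 0.3, -0.5]
width: 24.9
finger_force: 81.3
pos [451.4 174.  124.7] t 19.15 d [0.0008 0.002  0.0674] twist [-0.0012  0.001  -0.0002] F [-0.2  0.3 -0.5] w 24.9
```

View pics/c6.png

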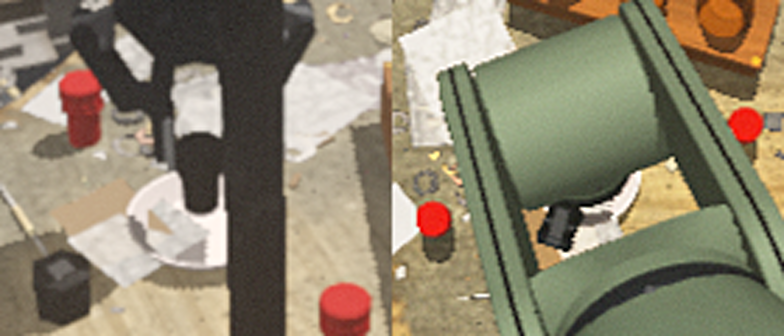

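The side crop shows the held stopper's lower end at (202,205), over the dish centre predicted at (201,213). The dish's left edge is at 128. Descending gently.

```bash
python3 -m jog '{"delta_pos":[[0,0,0.015],[0,0,0.03],[0,0,0.04],[0,0,0.05],[0,0,0.052]],"twist":[[0,0.001,0],[0,0.001,0],[0,0.001,0],[0,0.001,0],[0,0.001,0]],"fingers":[230,230,230,230,230]}' >/dev/null; python3 -c "
from h import *
go((452,174,104.5),-18.6)"; python3 -m jog '{"delta_pos":[[0,0,0.002],[0,0,0.004],[0,0,0.006],[0,0,0.008],[0,0,0.008]],"twist":[[0,0,0],[0,0,0],[0,0,0],[0,0,0],[0,0,0]],"fingers":[230,230,230,230,230]}' >/dev/null; python3 -c "
from h import *
go((452,174,104.5),-18.6)"
```

```text
pos [452.2 174.2 110.6] t 19.875 d [-0.0009 -0.0005  0.0202] twist [-0.     -0.001  -0.0002] F [ 0.7 -0.5 -0.1] w 25.1
pos [452.2 174.2 108.2] t 20.5 d [-0.0009 -0.0005  0.0123] twist [-0.0001 -0.001  -0.0002] F [ 0.4  1.  -0.8] w 25.2
```

```bash
for i in 1 ; do python3 -m jog '{"delta_pos":[[0,0,0.002],[0,0,0.004],[0,0,0.006],[0,0,0.008],[0,0,0.008]],"twist":[[0,0,0],[0,0,0],[0,0,0],[0,0,0],[0,0,0]],"fingers":[230,230,230,230,230]}' >/dev/null; done; python3 -c "
from h import *
go((452,174,104.5),-18.6)"; python3 -m jog '{"delta_pos":[[0,0,0.001],[0,0,0.002],[0,0,0.003],[0,0,0.003],[0,0,0.003]],"twist":[[0,0,0],[0,0,0],[0,0,0],[0,0,0],[0,0,0]],"fingers":[230,230,230,230,230]}' >/dev/null; python3 -c "
from h import *
go((452,174,104.5),-18.6)"
```

```text
pos [452.2 174.2 105.8] t 21.125 d [-0.0009 -0.0004  0.0043] twist [-0.0001 -0.001  -0.0002] F [-0.5 -0.1  0.2] w 25.0
pos [452.3 174.2 105. ] t 21.75 d [-0.001  -0.0005  0.0015] twist [ 0.     -0.0011 -0.0002] F [-0.1  0.8 -0.9] w 25.0
```

```bash
python3 -m jog '{"delta_pos":[[0,0,0.001],[0,0,0.002],[0,0,0.003],[0,0,0.003],[0,0,0.003]],"twist":[[0,0,0],[0,0,0],[0,0,0],[0,0,0],[0,0,0]],"fingers":[230,230,230,230,230]}' >/dev/null; python3 -c "
from h import *
go((452,174,104.5),-18.6)";  python3 -m jog '{"delta_pos":[[0,0,0.001],[0,0,0.002],[0,0,0.003],[0,0,0.003],[0,0,0.003]],"twist":[[0,0,0],[0,0,0],[0,0,0],[0,0,0],[0,0,0]],"fingers":[230,230,230,230,230]}' >/dev/null; python3 -c "
from h import *
go((452,174,104.5),-18.6)"
```

```text
pos [452.3 174.3 104.4] t 22.375 d [-0.0012 -0.0006 -0.0002] twist [ 0.0001 -0.0012 -0.0002] F [-1.7 -0.4  5.3] w 24.8
pos [452.3 174.3 104.4] t 23.0 d [-0.0014 -0.0007 -0.0004] twist [ 0.0003 -0.0014 -0.0003] F [-2.9 -0.7 11.5] w 24.7
```

```bash
python3 -m jog '{"delta_pos":[[0,0,-0.002],[0,0,-0.004],[0,0,-0.004],[0,0,-0.004],[0,0,-0.004]],"twist":[[0,0,0],[0,0,0],[0,0,0],[0,0,0],[0,0,0]],"fingers":[230,230,230,170,160]}' 20; python3 -m jog '{"delta_pos":[[0,0,0],[0,0,0],[0,0,0],[0,0,0],[0,0,0]],"twist":[[0,0,0],[0,0,0],[0,0,0],[0,0,0],[0,0,0]],"fingers":[150,135,120,100,80]}'
```

```text
t: 23.62
position: [452.2, 174.2, 104.0]
tcp_rot: [[0.319, 0.948, 0.0], [0.948, -0.319, 0.001], [0.001, -0.0, -1.0]]
wrist_force: [0.1, -0.2, 0.5]
width: 32.1
finger_force: 0.0
t: 24.25
position: [452.3, 174.2, 104.4]
tcp_rot: [[0.319, 0.948, 0.001], [0.948, -0.319, 0.002], [0.002, 0.0, -1.0]]
wrist_force: [0.4, 0.2, 0.1]
width: 58.1
finger_force: 0.0
```

Released. I'll retract straight up and look.

```bash
python3 -m jog '{"delta_pos":[[0,0,-0.02],[0,0,-0.06],[0,0,-0.12],[0,0,-0.2],[0,0,-0.3]],"twist":[[0,0,0],[0,0,0],[0,0,0],[0,0,0],[0,0,0]],"fingers":[80,80,80,80,80]}'>/dev/null; python3 -m jog '{"delta_pos":[[-0.1,-0.1,-0.1],[-0.2,-0.2,-0.2],[-0.1,-0.4,-0.3],[0,-0.6,-0.3],[0,-0.75,-0.3]],"twist":[[0,0,0],[0,0,0],[0,0,0],[0,0,0],[0,0,0]],"fingers":[80,80,80,80,80]}';python3 - <<'E'
from h import *
s=optics.snapshot('side')[200:330,150:390,::-1]; t=optics.snapshot('top')[130:270,230:370,::-1]
s=cv2.resize(s,(480,260),interpolation=2);t=cv2.resize(t,(320,320),interpolation=2)
s=cv2.copyMakeBorder(s,0,60,0,0,0)
cv2.imwrite("pics/c7.png",np.hstack([s,t]))
E
```

```text
t: 25.5
position: [238.1, 247.2, 286.0]
tcp_rot: [[0.32, 0.947, 0.003], [0.947, -0.32, 0.005], [0.006, 0.002, -1.0]]
wrist_force: [-1.2, 0.9, 0.2]
width: 59.0
finger_force: 0.0
```

View pics/c7.png

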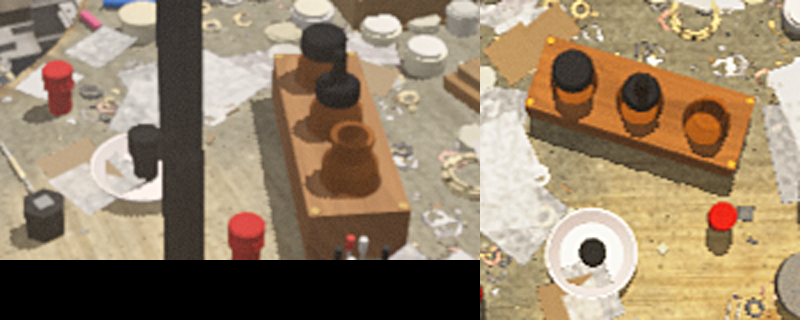

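The stopper stands upright in the middle of the dish (top view (592,252)). The open bottle is seated in its well at (705,125), and the two neighbours and the red look-alikes are undisturbed. Handing in.

```bash
python3 -c "
from bench import order
print(order.job_done())"
```

```text
the job is handed in; nothing more can be done
None
```

I rocked the stopper out with its bottle staying down in its well, stood it upright in the middle of the white dish without disturbing the other two bottles, and handed the job in at about 25.6 s.

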